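# Stock the wheel-inspection kit tray from the charger and the ejector sleeve

### The job

Stock the kit tray for a wheel inspection: move every battery pack that is in the charger into the far compartment of the tray, pressing the release pad of its bay first so that the latch under the pack lets go, and lay both aluminium reference standards flat in the near compartment, pushing each out of the sleeve with its ejector slide. Nothing in the tray may lie on top of another; leave the other things on the bench where they are.

Things in the scene. Friction and masses are not known exactly. Their poses are not given: they have to be found in the camera images.
- charger: grey three-bay charger fixed to the bench, 245 mm wide (y), from 92 mm ahead (-x, its front, with the release pads) to 36 mm behind its origin. Origin on the bench under the middle of the middle bay, z up. Bays 1, 2, 3 at y = +75, 0, -75 mm; pocket floors 20 mm, walls 46 mm above the bench. A let-go pack springs up 6 mm and stays up, loose in its pocket.
- pack1: black battery pack 36 mm (x) by 52 (y) by 70 (z), 200 g, origin at its middle. Starts upright in bay 1 (y = +75 mm) of the charger, axes as the charger's, middle 55 mm above the bench, held by a hook in a notch in its front. Let go, it springs up 6 mm (middle at 61 mm) and can be gripped above the walls and lifted straight out. May be absent.
- pad1 (a point): middle of the top of the release pad of bay 1, a black ribbed pad 34 mm (x) by 28 mm (y) sticking out in front (-x) of the pack, top 34 mm above the bench, 68 mm ahead of the pack's middle; the lever runs back under the pack to the latch. Press it straight down about 16 mm to its stop (some 5 N) and let it spring back.
- latch1 (a joint): latch lever of bay 1 in rad: 0 at rest (hooked), 0.30 with the pad right down; the pack is let go by about 0.25.
- pack2: black battery pack 36 mm (x) by 52 (y) by 70 (z), 200 g, origin at its middle. Starts upright in bay 2 (y = 0 mm) of the charger, axes as the charger's, middle 55 mm above the bench, held by a hook in a notch in its front. Let go, it springs up 6 mm (middle at 61 mm) and can be gripped above the walls and lifted straight out. May be absent.
- pad2 (a point): middle of the top of the release pad of bay 2, a black ribbed pad 34 mm (x) by 28 mm (y) sticking out in front (-x) of the pack, top 34 mm above the bench, 68 mm ahead of the pack's middle; the lever runs back under the pack to the latch. Press it straight down about 16 mm to its stop (some 5 N) and let it spring back.
- latch2 (a joint): latch lever of bay 2 in rad: 0 at rest (hooked), 0.30 with the pad right down; the pack is let go by about 0.25.
- pack3: black battery pack 36 mm (x) by 52 (y) by 70 (z), 200 g, origin at its middle. Starts upright in bay 3 (y = -75 mm) of the charger, axes as the charger's, middle 55 mm above the bench, held by a hook in a notch in its front. Let go, it springs up 6 mm (middle at 61 mm) and can be gripped above the walls and lifted straight out. May be absent.
- pad3 (a point): middle of the top of the release pad of bay 3, a black ribbed pad 34 mm (x) by 28 mm (y) sticking out in front (-x) of the pack, top 34 mm above the bench, 68 mm ahead of the pack's middle; the lever runs back under the pack to the latch. Press it straight down about 16 mm to its stop (some 5 N) and let it spring back.
- latch3 (a joint): latch lever of bay 3 in rad: 0 at rest (hooked), 0.30 with the pad right down; the pack is let go by about 0.25.
- sleeve: dark steel twin sleeve block 104 mm (x) by 120 mm (y) by 40 mm tall, fixed to the bench. Origin on the bench under its middle, z up; its two open mouths face -x. Channels 1 and 2 at y = +30 and -30 mm, floor 22 mm above the bench, 35 mm wide and 14 mm high, each hold a standard; the cover has an 18 mm slot along x over each for its ejector slide.
- standard1: aluminium bar 70 mm (x) by 32 (y) by 12 (z), 75 g, fine lines across it, origin at its middle. Starts inside channel 1 (y = +30 mm) of the sleeve, front end 4 mm inside the mouth: cannot be gripped. With its slide pushed home 34 mm stick out, underside 22 mm above the bench, to be gripped across y and drawn straight out along the sleeve's -x.
- tab1 (a point): middle of the black ribbed thumb tab of the ejector slide of channel 1, a block 13 mm (x) by 22 mm (y) by 20 mm (z) standing 3 to 23 mm above the sleeve's top (middle 53 mm above the bench). Push it along the sleeve's -x, from behind, to its stop; it pushes the standard before it and springs back when let go.
- ejector1 (a joint): travel of ejector slide 1 in m: 0 at rest at the back, 0.038 pushed right home towards the mouth (4 N at the start, 7 N at the end).
- standard2: aluminium bar 70 mm (x) by 32 (y) by 12 (z), 75 g, fine lines across it, origin at its middle. Starts inside channel 2 (y = -30 mm) of the sleeve, front end 4 mm inside the mouth: cannot be gripped. With its slide pushed home 34 mm stick out, underside 22 mm above the bench, to be gripped across y and drawn straight out along the sleeve's -x.
- tab2 (a point): middle of the black ribbed thumb tab of the ejector slide of channel 2, a block 13 mm (x) by 22 mm (y) by 20 mm (z) standing 3 to 23 mm above the sleeve's top (middle 53 mm above the bench). Push it along the sleeve's -x, from behind, to its stop; it pushes the standard before it and springs back when let go.
- ejector2 (a joint): travel of ejector slide 2 in m: 0 at rest at the back, 0.038 pushed right home towards the mouth (4 N at the start, 7 N at the end).
- tray: loose blue sheet-metal tray 190 mm (x) by 200 mm (y), walls 30 mm high and 4 mm thick, floor 4 mm, about 0.9 kg. Origin in the middle of its underside, z up. A wall along y in the middle parts it into two equal compartments 89 mm (x) by 192 mm (y): the far one (+x, away from the robot) for the packs, the near one (-x) for the standards.
- tray_far (a point): middle of the floor of the far compartment, for the packs; axes as the tray's.
- tray_near (a point): middle of the floor of the near compartment, for the standards; axes as the tray's.
- cleaner: white cleaner bottle 150 mm tall, 52 mm across, bystander; origin at the middle of its foot.
- loupe: small dark eyepiece loupe 36 mm tall, 42 mm across, bystander; origin at the middle of its foot.
- probe_stand: pencil probe standing in a round weighted stand 60 mm across, 135 mm tall, bystander; origin at the middle of its foot.

How it is judged:
By the outcome, as a careful person would: the job done as asked, in the order asked, and still so for the second after the job is handed in, with the robot touching nothing.
Of pack1, pack2, pack3 only 2 to 3 are there at a start; the rules pass over those that are not, and their reading is None.
At some moment in a run one of tray may be knocked a few centimetres aside while the robot is not near it.
Once in a run the grip may slacken for a moment while it holds something.
It also fails if it takes over 208 s, if anything falls off the work surface, if the arm or the gripper's body presses on something with over 40 N, if the wrist force passes 120 N, or if a joint passes its speed limit or range.

### The arm

A 6-joint arm with a two-finger parallel gripper is mounted at the origin on the work surface. World frame = base frame: x ahead of the robot, y to its left, z up, the work surface at z = 0. Lengths are in m, angles in rad, forces in N, time in s.
With the tool pointing down it reaches from about 0.35 to 0.8 m from the base axis. Payload 7.3 kg.
Tool frame: the origin (TCP) lies between the finger pads; the fingertips stand 25 mm ahead of it and the grasp point (between the pads) lies 6 mm ahead of it (r.tip_extent is the distance from the TCP to the fingertips, in m); z points along the fingers, y is the direction in which the jaws open and shut (so a half turn about z gives the same grasp; the last joint's range is limited). The gripper opens to 85 mm and grips with 20 to 120 N. Pads are 22 mm wide; open, the fingers measure 114 mm over their backs; the gripper's body (76 mm by 85 mm) begins 54 mm behind the grasp point. The pads swing forward as they close: fully open they stand 13 mm farther back than shut.
Start: joints at [1.185, 0.342, 1.524, -0, 1.275, -0.146], TCP at [0.125, 0.51, 0.256] pointing down, gripper open.
Joint ranges: [-2.53, 2.53], [-0.77, 2.02], [0.04, 2.7], [-1, 4.14], [0.28, 2.66], [-3.11, 3.11]. Speed limits (rad/s): [2.57, 2.57, 3.14, 3.14, 3.14, 3.14].

### API

Orientations are given as a unit quaternion [x, y, z, w].
In Python, from workcell import r, command_gripper, optics gives the robot as it stands. The module is installed in compiled form; this text tells all that it offers. Calls block until the motion is done:
- r.reach(position, orientation): joint-space move of the TCP to a pose.
- r.move_straight(position, orientation=None, speed=0.15, max_force=None): straight line of the TCP; orientation=None keeps the orientation; speed is the mean speed in m/s. With max_force (N) it stops when the force on the tool has changed by that much, and returns True; else False.
- r.movej(angles): joint-space move.
- command_gripper(opening, force=None): finger opening in m; force is the grip in N (None keeps the last); returns when the fingers have stopped.
- r.hold(seconds).
- r.solve_ik(position, orientation): joint angles nearest the present ones, or None.
- r.read_state(): the state.
- optics.get_image(name): name is "scene" or "side" or "wrist"; returns (picture, depth): 400x640x3 uint8, red, green, blue; 400x640 float32, m along the optical axis (not along the pixel's ray), 0 where there is no reading.
- optics.camera_model(name): a dict with "K" (3x3 intrinsics, pixels), "k1" (the pictures are not rectified: a ray, as slopes to the right and down, at radius r is drawn at 1 + k1 r^2 times it, then the intrinsics apply), "R" (3x3) and "t" (3): a world point X has camera coordinates R X + t; the wrist camera has in their place "tool_from_camera" (4x4, takes a point from camera to tool coordinates, whose origin is the TCP and whose axes are the flange's). Camera axes: x right, y down, z forward; pixel columns grow to the right and rows downward; lengths in m; the calibration is good to about 2 mm. A picture is of the moment at which its call begins: read the wrist's pose just before it. camera_model takes no time and is no camera call.
A pose or a line that the arm cannot do raises r.PlanningError and nothing moves.
- r.finish_job(): hands the job in, once; it reports no verdict.
The state is a dict: "time_s": time; "joint_positions": joint angles; "dq": joint speeds; "tau": joint torques, N m; "eef_pos": TCP position; "eef_rot": TCP orientation; "contact_force": force on the tool from outside, world axes, zero at the start; "torque": the same for the moment, N m; "grip_width": finger opening in m.
Only numpy, scipy, OpenCV 4.12 (cv2) and the standard library are available. Lean on these libraries where they do the work, as an engineer would, in place of code of your own. Each camera call takes 0.05 s, during which the arm holds its last target.

## Working session

There is one attempt and no reset: what is moved stays moved. The work goes in short steps, each a Python script; the robot and the scene stay as the last script left them, time stands still between calls to the robot, and variables do not carry over. Pictures are saved under pics/ and viewed, and the job is handed in when it is done.

```bash
mkdir -p pics; ls
python3 - <<'E'
from workcell import r, command_gripper, optics
import cv2,numpy as np
for n in ["scene","side","wrist"]:
    p,d=optics.get_image(n); cv2.imwrite(f"pics/{n}0.png",p[:,:,::-1]); np.save(f"pics/{n}0.npy",d)
    print(n,optics.camera_model(n))
s=r.read_state(); print(s, r.tip_extent)
E
```

```text
pics
scene {'K': array([[463.71071001,   0.        , 320.48949714],
       [  0.        , 463.71071001, 199.02414246],
       [  0.        ,   0.        ,   1.        ]]), 'k1': 0.01328966270734305, 'R': array([[-0.59039331,  0.80701112, -0.01299186],
       [ 0.6858923 ,  0.49317072, -0.53510223],
       [-0.42542625, -0.32483179, -0.84468741]]), 't': array([ 0.3501366 , -0.39216016,  1.53292609])}
side {'K': array([[406.94427419,   0.        , 320.81218422],
       [  0.        , 406.94427419, 204.69880521],
       [  0.        ,   0.        ,   1.        ]]), 'k1': -0.009638482082493263, 'R': array([[ 0.74946376, -0.6616531 , -0.02278685],
       [-0.40018544, -0.4253396 , -0.81174987],
       [ 0.52740467,  0.61749607, -0.58356055]]), 't': array([-0.47775058,  0.28340853,  0.70591112])}
wrist {'K': array([[348.93502807,   0.        , 317.20956216],
       [  0.        , 348.93502807, 201.45287705],
       [  0.        ,   0.        ,   1.        ]]), 'k1': -0.06402831106328033, 'tool_from_camera': array([[ 4.21703545e-04, -9.45014073e-01, -3.27029394e-01,
         8.51697056e-02]
[... 245 characters left out ...]
00000e+00]])}
{'time_s': 0.15, 'joint_positions': array([ 1.18501312e+00,  3.42540466e-01,  1.52479506e+00, -1.77870244e-06,
        1.27539976e+00, -1.46012010e-01]), 'dq': array([ 0.00127854, -0.00426819, -0.00106808,  0.0014917 , -0.00077954,
        0.00098494]), 'tau': array([ 1.73076467e-03, -4.33904707e+01, -2.46145195e+01, -1.40247084e-05,
        5.72218822e-03, -2.77813723e-05]), 'eef_pos': array([0.12455906, 0.50973073, 0.25579801]), 'eef_rot': array([ 1.19598350e-01,  9.92822194e-01, -5.51461749e-04, -1.49307012e-04]), 'contact_force': array([-0.68362734, -0.57986587,  0.06944776]), 'torque': array([-0.01662622,  0.02068206,  0.02671869]), 'grip_width': 0.08569955843785755} 0.025
```

View pics/scene0.png

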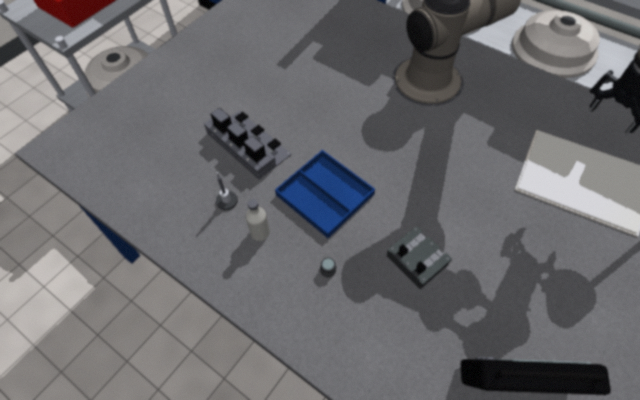

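View pics/side0.png

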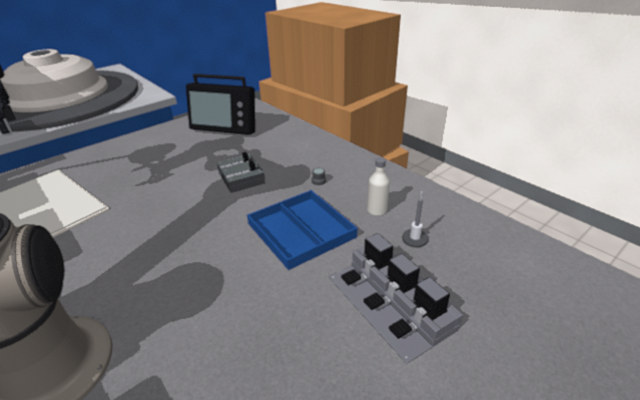

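View pics/wrist0.png

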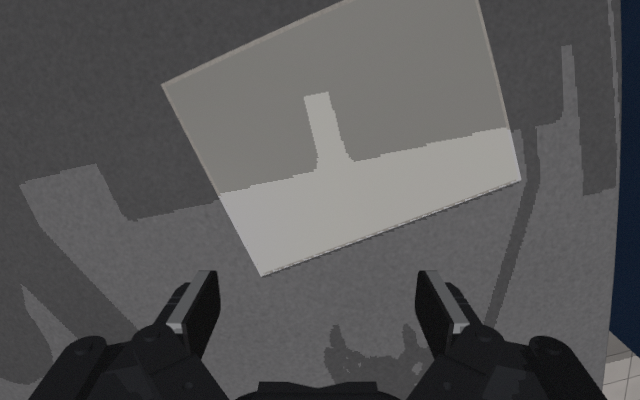

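The scene and side pictures show all three packs in the charger (scene 221,119 / 238,132 / 255,149), the tray around (325,193), the sleeve around (420,258), and the bystanders behind. I'll get coarse positions first, then wrist views.

```bash
cat > h.py <<'E'
from workcell import r, command_gripper, optics
import cv2, numpy as np
from scipy.spatial.transform import Rotation as Ro
def cam(name, st=None):
    m=optics.camera_model(name)
    if name=="wrist":
        T=np.eye(4); T[:3,:3]=Ro.from_quat(st["eef_rot"]).as_matrix(); T[:3,3]=st["eef_pos"]
        W=T@m["tool_from_camera"]; return m,W[:3,:3],W[:3,3]
    return m,m["R"].T,-m["R"].T@m["t"]
def rays(c,uv):
    m,R,o=c; uv=np.atleast_2d(np.asarray(uv,float)); K=m["K"]
    d=np.c_[(uv[:,0]-K[0,2])/K[0,0],(uv[:,1]-K[1,2])/K[1,1]]
    x=d.copy()
    for _ in range(8): x=d/(1+m["k1"]*(x**2).sum(1,keepdims=True))
    return np.c_[x,np.ones(len(x))]@R.T,o
def onz(c,uv,z):
    d,o=rays(c,uv); z=np.asarray(z,float); s=(z-o[2])/d[:,2]; return o+s[:,None]*d
def bydepth(c,uv,D):
    d,o=rays(c,uv); uv=np.atleast_2d(np.asarray(uv,int)); return o+D[uv[:,1],uv[:,0]][:,None]*d
def pix(c,X):
    m,R,o=c; p=(np.atleast_2d(X)-o)@R; s=p[:,:2]/p[:,2:]; s=s*(1+m["k1"]*(s**2).sum(1,keepdims=True)); return s*[m["K"][0,0],m["K"][1,1]]+m["K"][:2,2]
def allpts(c,D):
    v,u=np.mgrid[0:400,0:640]; uv=np.c_[u.ravel(),v.ravel()]; d,o=rays(c,uv)
    return (o+D.ravel()[:,None]*d).reshape(400,640,3)
def shot(name,tag):
    st=r.read_state(); p,D=optics.get_image(name); cv2.imwrite(f"pics/{tag}.png",p[:,:,::-1]); c=cam(name,st)
    np.savez(f"pics/{tag}.npz",p=p,D=D,R=c[1],o=c[2]); return p,D,c
def load(name,tag):
    z=np.load(f"pics/{tag}.npz"); return z["p"],z["D"],(optics.camera_model(name),z["R"],z["o"])
def down(yaw): # tool z down, jaw (tool y) direction at angle: tool x at yaw
    cx,sx=np.cos(yaw),np.sin(yaw)
    return Ro.from_matrix(np.array([[cx,sx,0],[sx,-cx,0],[0,0,-1]])).as_quat()
E
python3 - <<'E'
from h import *
D=np.load("pics/scene0.npy"); c=cam("scene")
for n,uv in dict(tray=(325,193),ctr=[238,128],p1=[221,117],p3=[255,146],sl=(420,258),cleaner=(256,212),loupe=(328,262),probe=(224,200)).items():
    print(n,bydepth(c,[uv],D))
s=r.read_state(); print(Ro.from_quat(s["eef_rot"]).as_matrix())
E
```

```text
tray [[ 0.56360399 -0.00584703  0.01529475]]
ctr [[ 0.57041228 -0.30366375  0.09316579]]
p1 [[ 0.56867197 -0.36983204  0.09476192]]
p3 [[ 0.59278942 -0.22126098  0.09484701]]
sl [[0.59468278 0.30656299 0.03955474]]
cleaner [[ 0.76258029 -0.06813654  0.12289539]]
loupe [[0.73496224 0.12743915 0.03504852]]
probe [[ 0.7474264  -0.21213321  0.02470479]]
[[-9.71392425e-01  2.37479627e-01 -4.28378461e-04]
 [ 2.37479956e-01  9.71391861e-01 -1.05929318e-03]
 [ 1.64562801e-04 -1.13072067e-03 -9.99999347e-01]]
```

Run:
```python
from h import *
for n,(x,y) in dict(sleeve=(0.55,0.30),tray=(0.53,0.0),chg=(0.50,-0.30)).items():
    r.reach([x,y,0.27],down(np.pi)); r.hold(0.15); shot("wrist","w1_"+n)
    print(n,r.read_state()["time_s"],r.read_state()["eef_pos"],r.read_state()["joint_positions"])
```

```text
sleeve 2.0833 [0.54939934 0.30081579 0.27013616] [ 3.78626702e-01  5.23914665e-01  1.19650533e+00  9.58855209e-05
  1.42111589e+00 -1.19352984e+00]
tray 3.4333 [0.53020768 0.00109313 0.26989596] [-1.42616496e-01  3.41243654e-01  1.48671178e+00  1.51665449e-04
  1.31372742e+00 -1.71522757e+00]
chg 4.7917 [ 0.50056376 -0.29875065  0.27018644] [-6.69601798e-01  4.39714563e-01  1.33459107e+00  1.61874578e-04
  1.36709631e+00 -2.24239220e+00]
```

View pics/w1_sleeve.png

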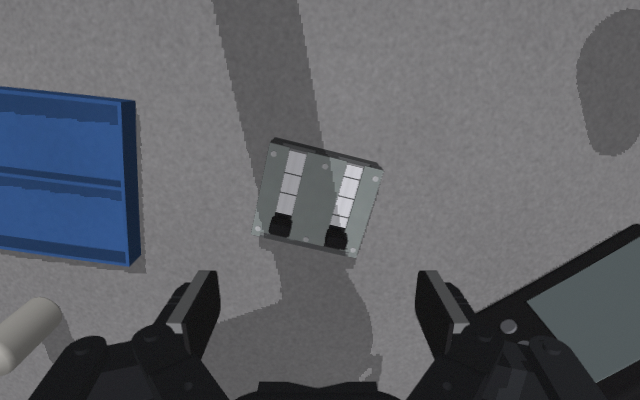

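View pics/w1_tray.png

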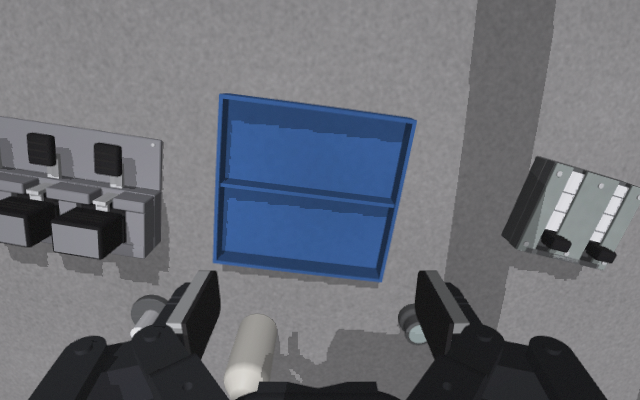

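View pics/w1_chg.png

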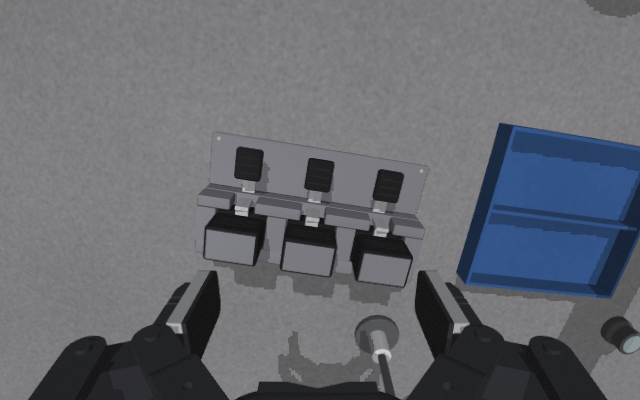

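```bash
cat > meas.py <<'E'
from h import *
def rect(P2):
    return cv2.minAreaRect(P2.astype(np.float32))
def comps(mask,mn):
    n,l,s,_=cv2.connectedComponentsWithStats(mask.astype(np.uint8)); return [l==i for i in range(1,n) if s[i,4]>=mn]
def castmask(c,m,z):
    v,u=np.nonzero(m); return onz(c,np.c_[u,v],z)
def axfit(rc):  # rect -> center,size along axes and yaw folded to [-45,45]
    (cx,cy),(w,h),a=rc
    a=np.deg2rad(a)
    while a>np.pi/4: a-=np.pi/2; w,h=h,w
    while a<-np.pi/4: a+=np.pi/2; w,h=h,w
    return np.array([cx,cy]),(w,h),a
def tray(p,D,c):
    h=cv2.cvtColor(p,cv2.COLOR_RGB2HSV); b=(h[...,0]>95)&(h[...,0]<125)&(h[...,1]>110)
    A=allpts(c,D); m=b&(A[...,2]>0.024)&(A[...,2]<0.04)
    m=max(comps(b,500),key=lambda q:q.sum())&m
    return axfit(rect(castmask(c,m,0.03)[:,:2]))
E
python3 - <<'E'
from meas import *
p,D,c=load("wrist","w1_tray"); print("tray",tray(p,D,c))
p,D,c=load("wrist","w1_chg"); A=allpts(c,D)
print("bench z",np.median(A[20:100,100:400,2]))
Z=A[...,2]; g=(np.arange(640)[None]>190)&(np.arange(640)[None]<440)&(np.arange(400)[:,None]<300)
for m in comps((Z>0.084)&(Z<0.1)&g,300): print("pack",axfit(rect(castmask(c,m,0.09)[:,:2])),np.median(Z[m]))
v=p.max(2)
for m in comps((v<60)&(Z>0.027)&(Z<0.042)&g&(np.arange(400)[:,None]<215),200): 
    print("pad",axfit(rect(castmask(c,m,0.034)[:,:2])),np.median(Z[m]),castmask(c,m,.034).mean(0)[:2])
p,D,c=load("wrist","w1_sleeve"); A=allpts(c,D);Z=A[...,2]
g=(np.arange(640)[None]>240)&(np.arange(640)[None]<400)&(np.arange(400)[:,None]<270)
m=(Z>0.036)&(Z<0.045)&g; print("sleeve",axfit(rect(castmask(c,m,0.04)[:,:2])),np.median(Z[m]))
for m in comps((Z>0.057)&(Z<0.07)&g,40): print("tab",axfit(rect(castmask(c,m,0.063)[:,:2])),np.median(Z[m]))
E
```

```text
tray (array([ 0.56248474, -0.00883956]), (0.19071966409683228, 0.1992800235748291), np.float64(-0.12827927654499116))
bench z -4.7228322207326645e-05
pack (array([ 0.56289649, -0.37996355]), (0.0386284776031971, 0.05165694281458855), np.float64(-0.16696488717170022)) 0.09094215024327768
pack (array([ 0.57448602, -0.30662879]), (0.03838953375816345, 0.05153163895010948), np.float64(-0.15898445864916888)) 0.09081622403335174
pack (array([ 0.586676  , -0.23374946]), (0.0381644181907177, 0.0518195815384388), np.float64(-0.1655715212893707)) 0.09078681135351832
pad (array([ 0.4971233 , -0.36934775]), (0.03407770022749901, 0.027979113161563873), np.float64(-0.15602661878447233)) 0.03376264796459166 [ 0.49689966 -0.36938582]
pad (array([ 0.5087713 , -0.29638287]), (0.03428510203957558, 0.027058767154812813), np.float64(-0.15704461211115506)) 0.033784735582719605 [ 0.50853683 -0.29645623]
pad (array([ 0.52052718, -0.22344039]), (0.0342252179980278, 0.02766154706478119), np.float64(-0.16009805945898536)) 0.03369181043648739 [ 0.52030179 -0.22339013]
sleeve (array([0.58639395, 0.29925001]), (0.10494646430015564, 0.11983955651521683), np.float64(-0.2439339711005164)) 0.03985161672963369
tab (array([0.60556322, 0.26363245]), (0.014760464429855347, 0.02181275747716427), np.float64(-0.21381481759421073)) 0.062459065710172124
tab (array([0.61978453, 0.32118717]), (0.014941108413040638, 0.02237745001912117), np.float64(-0.2645199400107199)) 0.062398572088344983
```

```bash
cat > press.py <<'E'
from meas import *
a=-0.159; ex=np.array([np.cos(a),np.sin(a)]); q=down(np.pi+a)
pads={1:(0.5204,-0.2234),2:(0.5087,-0.2964),3:(0.4970,-0.3694)}
E
python3 - <<'E'
from press import *
command_gripper(0.0,40)
for i in (1,2,3):
    xy=np.array(pads[i])-0.003*ex
    r.reach([*xy,0.034+0.025+0.03],q)
    r.move_straight([*xy,0.034+0.025+0.006],q,0.1)
    hit=r.move_straight([*xy,0.025+0.010],q,0.03,max_force=14)
    s=r.read_state(); print(i,hit,s["eef_pos"],s["contact_force"])
    r.hold(0.2)
    r.move_straight([*xy,0.034+0.025+0.04],q,0.1)
r.reach([0.50,-0.30,0.27],down(np.pi)); r.hold(0.15); p,D,c=shot("wrist","w2_chg"); print(r.read_state()["time_s"])
Z=allpts(c,D)[...,2]; g=(np.arange(640)[None]>190)&(np.arange(640)[None]<440)&(np.arange(400)[:,None]<300)
for m in comps((Z>0.084)&(Z<0.11)&g,300): print("pack",axfit(rect(castmask(c,m,0.096)[:,:2])),np.median(Z[m]))
E
```

```text
1 True [ 0.51634434 -0.2227266   0.04219021] [-3.27169039  1.12492629 12.85527942]
2 True [ 0.50469908 -0.29587175  0.04222434] [-4.5283403   2.22954421 12.43029441]
3 True [ 0.49304629 -0.36894465  0.04236115] [-4.07713873  1.78826737 11.39157251]
14.35
pack (array([ 0.5634923 , -0.37973568]), (0.0410277433693409, 0.05221698805689812), np.float64(-0.15999153301538227)) 0.0960890929356723
pack (array([ 0.5749352, -0.306867 ]), (0.04005977883934975, 0.051958128809928894), np.float64(-0.13853777306397652)) 0.0953751778009958
pack (array([ 0.58739036, -0.23467216]), (0.04067132994532585, 0.05295252799987793), np.float64(-0.15873878203860903)) 0.09598510630182178
```

View pics/w2_chg.png

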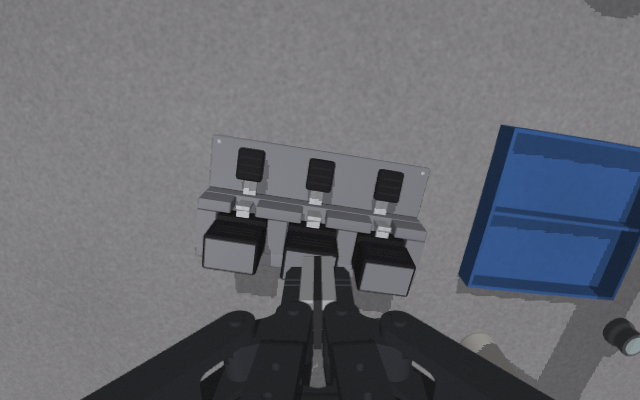

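```bash
cat > pick.py <<'E'
from press import *
import sys
def pickpack(i):
    xy=np.array(pads[i])+0.068*ex; qq=down(np.pi/2+a)
    command_gripper(0.065,40)
    r.reach([*xy,0.17],qq)
    r.move_straight([*xy,0.081],qq,0.1,max_force=20)
    command_gripper(0.02,60)
    s=r.read_state(); print("grip",s["grip_width"],s["eef_pos"])
    r.move_straight([*xy,0.24],qq,0.12)
    s=r.read_state(); print("lift",s["grip_width"],s["contact_force"],s["time_s"])
def looktray(tag,yaw=np.pi/2-0.128,xy=(0.5625,0.09),z=0.33):
    r.reach([*xy,z],down(yaw)); r.hold(0.15)
    p,D,c=shot("wrist",tag); t=tray(p,D,c); print("tray",t,"grip",r.read_state()["grip_width"]); return t
E
python3 - <<'E'
from pick import *
pickpack(1); looktray("w3")
E
```

```text
grip 0.03542940771760475 [ 0.58886285 -0.23461147  0.08220629]
lift 0.03565068810235724 [-0.41484393  1.1268845  -2.50509112] 19.5333
tray (array([ 0.56386137, -0.00211862]), (0.18929840624332428, 0.18915025889873505), np.float64(-0.1264012153442673)) grip 0.03514453145188973
```

View pics/w3.png

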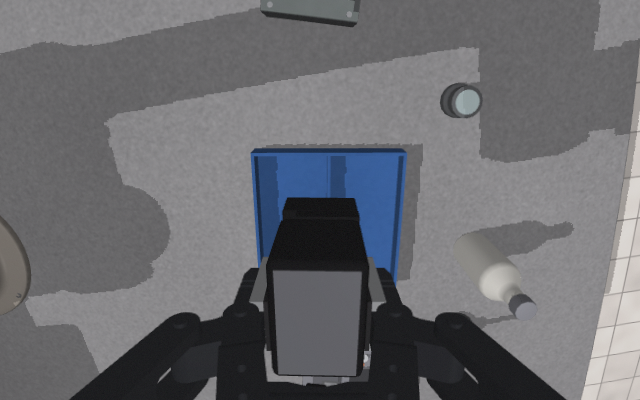

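```bash
cat >> pick.py <<'E'
def placepack(t,ly,lx=0.0465):
    ctr,_,b=t; R=np.array([[np.cos(b),-np.sin(b)],[np.sin(b),np.cos(b)]]); xy=ctr+R@[lx,ly]; qq=down(np.pi/2+b)
    print("target",xy)
    r.reach([*xy,0.16],qq); print("w",r.read_state()["grip_width"])
    r.move_straight([*xy,0.075],qq,0.1)
    hit=r.move_straight([*xy,0.052],qq,0.03,max_force=5)
    s=r.read_state(); print("place",hit,s["eef_pos"],s["grip_width"],s["contact_force"])
    command_gripper(0.054,40); r.hold(0.1)
    r.move_straight([*xy,0.16],qq,0.1); print(r.read_state()["time_s"])
E
python3 - <<'E'
from pick import *
t=looktray("w4",xy=(0.5625,0.01)); 
if abs(t[1][1]-0.2)<0.004: placepack(t,0.062)
E
```

```text
tray (array([ 0.56309301, -0.00855722]), (0.18969881534576416, 0.19848936796188354), np.float64(-0.12698751025824828)) grip 0.03531547269240792
target [0.61707067 0.04705449]
w 0.03520945995442939
place True [0.61734921 0.04705077 0.05966966] 0.03573136131604723 [2.72012977 0.33145435 2.14348381]
25.5
```

View pics/w4.png

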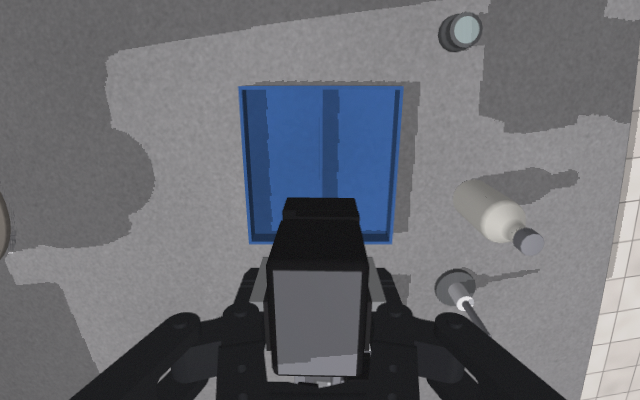

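The tray view (rim from (240,87) to (392,243)) was complete and unmoved, and pack 1 touched down at the expected height. Next is pack 2, checking pack 1 in the same look.

Run:
```python
from pick import *
pickpack(2)
t=looktray("w5",xy=(0.5625,0.0))
```

```text
grip 0.03581190433887475 [ 0.57707968 -0.30766303  0.08224455]
lift 0.03572093568042688 [ 0.30764693  0.53092993 -1.70542061] 29.9917
tray (array([ 0.56296563, -0.00844091]), (0.1895081102848053, 0.19847546517848969), np.float64(-0.12884173616721606)) grip 0.0356405133881979
```

View pics/w5.png

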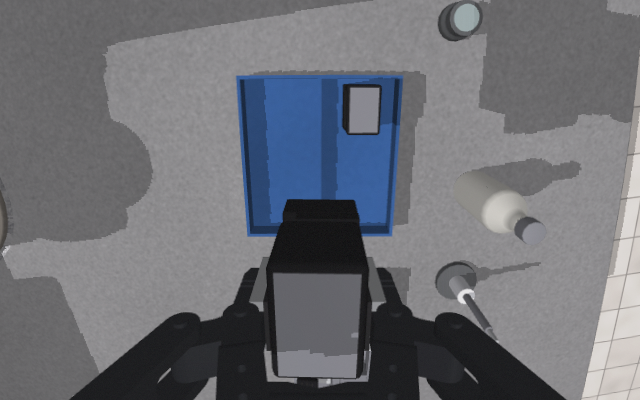

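Pack 1 stands upright in the far compartment at (362,110) and the tray hasn't moved. Now I'll place pack 2 and fetch pack 3.

Run:
```python
from pick import *
p,D,c=load("wrist","w5"); t=tray(p,D,c)
placepack(t,0.0)
pickpack(3)
t=looktray("w6",xy=(0.5625,0.0))
```

```text
target [ 0.60908021 -0.01441549]
w 0.03549191751190067
place True [ 0.60934307 -0.01445742  0.05970819] 0.03552216483922178 [ 1.50057888 -0.442886    1.09478289]
35.2667
grip 0.03511263060994974 [ 0.56536471 -0.38067144  0.08213179]
lift 0.035151710875420315 [-0.66219729  0.20903753 -2.37688194] 39.7917
tray (array([ 0.56288046, -0.0090047 ]), (0.18947114050388336, 0.1996714025735855), np.float64(-0.12767553792587027)) grip 0.035428663015447254
```

View pics/w6.png

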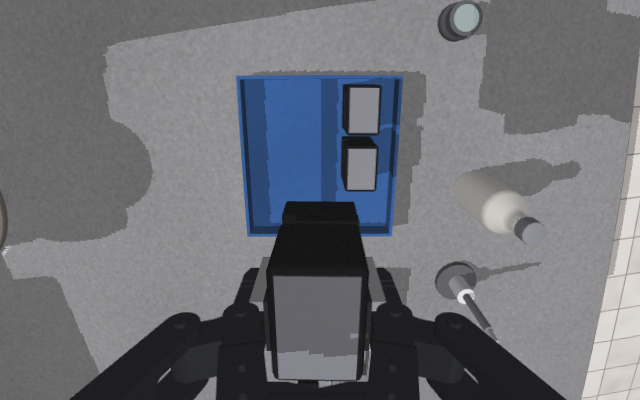

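Run:
```python
from pick import *
p,D,c=load("wrist","w6"); t=tray(p,D,c)
placepack(t,-0.062)
# instrument location from first scene shot
p,D,c=load("wrist","w1_sleeve"); A=allpts(c,D)
for uv in [(475,315),(530,300),(635,228),(600,300),(638,380)]: print(uv,A[uv[1],uv[0]])
r.reach([0.55,0.30,0.27],down(np.pi)); r.hold(0.15); p,D,c=shot("wrist","w7"); Z=allpts(c,D)[...,2]
g=(np.arange(640)[None]>240)&(np.arange(640)[None]<400)&(np.arange(400)[:,None]<270)
m=(Z>0.036)&(Z<0.045)&g; print("sleeve",axfit(rect(castmask(c,m,0.04)[:,:2])))
for m in comps((Z>0.057)&(Z<0.07)&g,40): print("tab",axfit(rect(castmask(c,m,0.063)[:,:2])))
```

```text
target [ 0.60110758 -0.07642085]
w 0.03547261787320887
place True [ 0.60161486 -0.07647887  0.05953856] 0.035297585126071084 [1.5689385  0.26950676 2.5532498 ]
45.35
(475, 315) [0.54204528 0.3575934  0.28603933]
(530, 300) [0.71082972 0.55982705 0.0390903 ]
(635, 228) [0.62260559 0.68375811 0.02549854]
(600, 300) [0.68517222 0.61299179 0.07917145]
(638, 380) [0.71986075 0.60262039 0.15927719]
sleeve (array([0.58637238, 0.29925975]), (0.10491915792226791, 0.11983681470155716), np.float64(-0.24443304748879724))
tab (array([0.60550636, 0.26364556]), (0.014784226194024086, 0.021700691431760788), np.float64(-0.24641377354954352))
tab (array([0.61991161, 0.32134953]), (0.014653711579740047, 0.022214315831661224), np.float64(-0.2432167818189579))
```

View pics/w7.png

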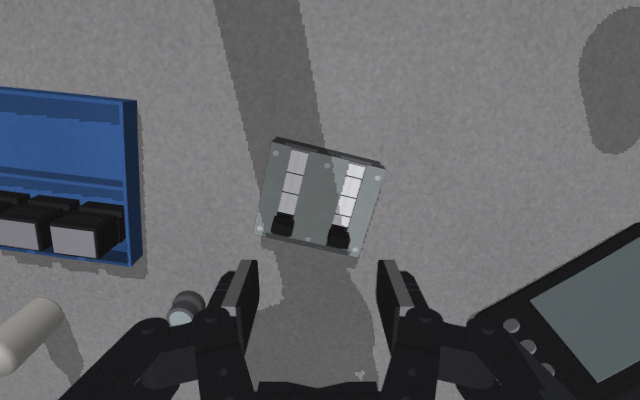

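The three packs are in the tray. The sleeve pose is confirmed, with tabs at (340,236) and (283,224). Now I'll push slide 1.

```bash
cat > slv.py <<'E'
from pick import *
b=-0.2442; S=np.array([0.5867,0.2992]); Rb=np.array([[np.cos(b),-np.sin(b)],[np.sin(b),np.cos(b)]]); qs=down(np.pi+b)
def L(x,y): return S+Rb@[x,y]
def push(ch):
    y=0.03 if ch==1 else -0.03
    command_gripper(0.0,40)
    x0=0.0345+0.011+0.006; z=0.072
    r.reach([*L(x0,y),0.14],qs)
    hit=r.move_straight([*L(x0,y),z],qs,0.08,max_force=10); print("down hit",hit)
    if hit: return
    hit=r.move_straight([*L(x0-0.055,y),z],qs,0.05,max_force=16)
    s=r.read_state(); e=Rb.T@(s["eef_pos"][:2]-S); print("push",hit,"local",e,"travel",x0-0.006-e[0],s["contact_force"])
    r.hold(0.2)
    r.move_straight([*L(x0,y),z],qs,0.1)
    r.move_straight([*L(x0,y),0.14],qs,0.15)
    r.reach([*L(-0.04,0),0.25],qs); r.hold(0.15); p,D,c=shot("wrist",f"w8_{ch}")
    Z=allpts(c,D)[...,2]; print(r.read_state()["time_s"])
E
python3 -c "
from slv import *
push(1)"
```

```text
down hit False
push True local [0.009401   0.03015534] travel 0.03609900473345186 [ 7.30248215 -0.91546454 -1.28059244]
52.3417
```

View pics/w8_1.png

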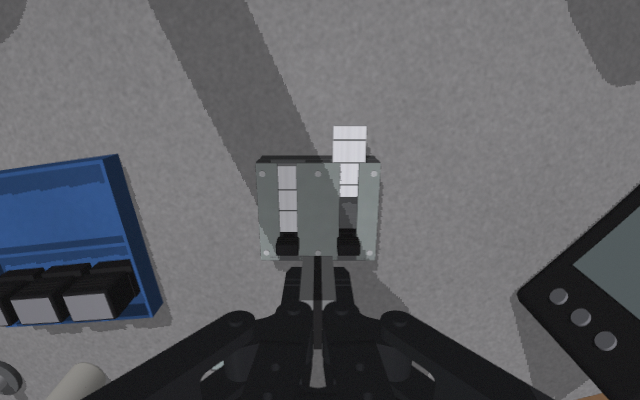

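Standard 1 sticks out at (332–366, 126–162). I'll measure its tip and draw it out.

```bash
cat >> slv.py <<'E'
def bar(ch,tag):
    p,D,c=load("wrist",tag); A=allpts(c,D); m=(p.min(2)>140)&(A[...,2]>0.028)&(A[...,2]<0.04)
    P=castmask(c,m,0.034)[:,:2]; l=(P-S)@Rb; y=0.03 if ch==1 else -0.03
    l=l[(abs(l[:,1]-y)<0.024)&(l[:,0]<-0.055)&(l[:,0]>-0.11)]
    lo,hi=np.percentile(l,1,axis=0),np.percentile(l,99,axis=0); print("bar",lo,hi,len(l)); return lo,hi
def draw(ch):
    lo,hi=bar(ch,f"w8_{ch}"); x=lo[0]+0.013; y=(lo[1]+hi[1])/2
    assert abs(abs(y)-0.03)<0.004 and -0.09<lo[0]<-0.08
    command_gripper(0.046,40)
    r.reach([*L(x,y),0.12],qs)
    hit=r.move_straight([*L(x,y),0.048],qs,0.08,max_force=10); print("down hit",hit)
    if hit: return
    command_gripper(0.02,60); print("grip",r.read_state()["grip_width"])
    hit=r.move_straight([*L(x-0.06,y),0.048],qs,0.06,max_force=25); print("draw hit",hit,r.read_state()["contact_force"])
    r.move_straight([*L(x-0.06,y),0.20],qs,0.12)
    s=r.read_state(); print("w",s["grip_width"],s["time_s"])
    r.hold(.1); shot("wrist",f"w9_{ch}")
E
python3 -c "
from slv import *
draw(1)"
```

```text
bar [-0.08568885  0.01434844] [-0.05521109  0.04533847] 1031
down hit False
grip 0.030025917714050786
draw hit False [ 0.60453236  1.0666694  -0.47293951]
w 0.030164815092817394 57.3417
```

View pics/w9_1.png

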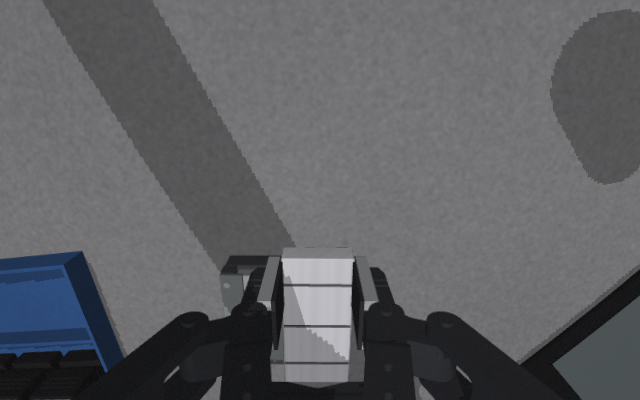

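The bar is held level between the pads at (283–353, 250–380). Now I'll check the tray and place it.

```bash
cat >> slv.py <<'E'
def placebar(t,ly,off=0.022):
    ctr,sz,bb=t; R=np.array([[np.cos(bb),-np.sin(bb)],[np.sin(bb),np.cos(bb)]]); xy=ctr+R@[-0.0465,ly+off]; qq=down(np.pi/2+bb)
    r.reach([*xy,0.12],qq); print("w",r.read_state()["grip_width"],xy)
    r.move_straight([*xy,0.045],qq,0.08)
    hit=r.move_straight([*xy,0.028],qq,0.025,max_force=4)
    s=r.read_state(); print("place",hit,s["eef_pos"],s["grip_width"],s["contact_force"])
    command_gripper(0.044,40); r.hold(0.1)
    r.move_straight([*xy,0.15],qq,0.1); print(r.read_state()["time_s"])
E
python3 - <<'E'
from slv import *
t=looktray("w10_1",xy=(0.5625,0.0))
ok=abs(t[1][1]-0.2)<0.004 and abs(t[1][0]-0.19)<.004
print(ok)
if ok: placebar(t,-0.048)
looktray("w11_1",xy=(0.5625,0.0))
E
```

```text
tray (array([ 0.56308907, -0.00872282]), (0.18961486220359802, 0.1993100792169571), np.float64(-0.12659269662664396)) grip 0.030288344875136732
True
w 0.03040655124051119 [ 0.51367855 -0.02864391]
place True [ 0.51361349 -0.02865921  0.03126019] 0.0299660744222681 [-2.21844852  0.25056069  6.67495802]
63.4167
tray (array([ 0.56296408, -0.00902205]), (0.18958063423633575, 0.19943225383758545), np.float64(-0.1271410414950913)) grip 0.043986238164826205
```

View pics/w11_1.png

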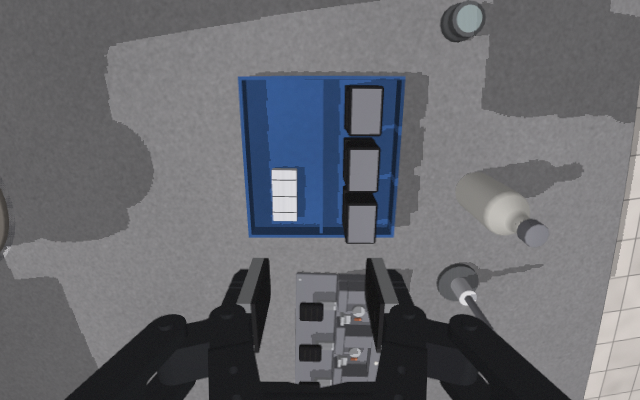

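Standard 1 lies flat at (285,195) in the near compartment, and the three packs stand upright at (365,110), (363,170) and (362,217). Next is standard 2.

```bash
python3 -c "
from slv import *
push(2); draw(2); looktray('w10_2',xy=(0.5625,0.0))"
```

```text
down hit False
push True local [ 0.00936161 -0.02977962] travel 0.036138389749469056 [ 6.39978575 -2.07348756 -1.90220743]
70.2083
bar [-0.08465345 -0.04510422] [-0.05507025 -0.01500104] 964
down hit False
grip 0.030081787526267535
draw hit False [ 0.13901708  0.45095051 -1.03613006]
w 0.03055065141367559 75.2083
tray (array([ 0.56302387, -0.00864967]), (0.18959742784500122, 0.19919338822364807), np.float64(-0.12569001817516168)) grip 0.02974636605724905
```

View pics/w10_2.png

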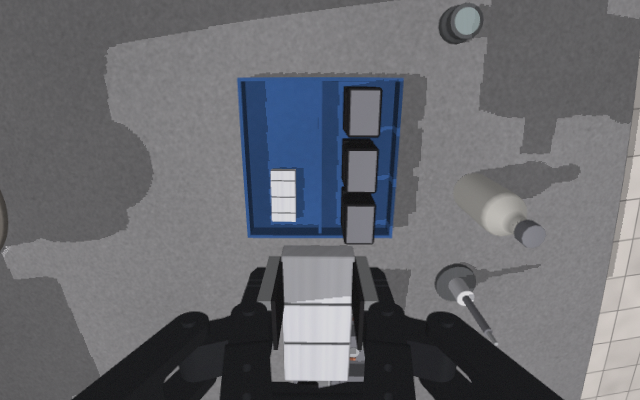

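View pics/w9_2.png

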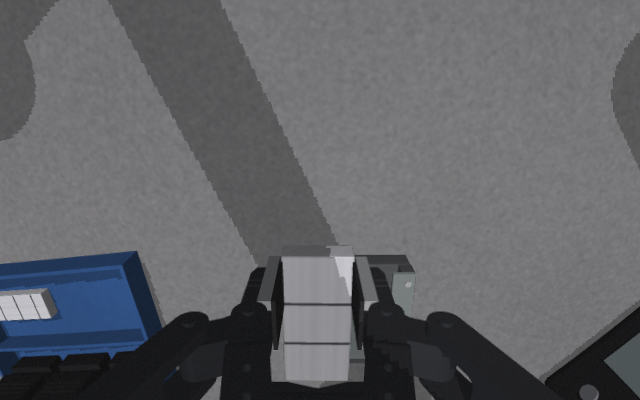

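The tray is unmoved and standard 2 is held straight (tray look: 283–353, 248–380). Placing it at the free end.

Run:
```python
from slv import *
p,D,c=load("wrist","w10_2"); t=tray(p,D,c); placebar(t,0.048)
r.reach([0.53,0.0,0.33],down(np.pi)); r.hold(0.2)
p,D,c=shot("wrist","w12"); print(tray(p,D,c)); Z=allpts(c,D)[...,2]
r.reach([0.35,0.25,0.30],down(np.pi)); shot("scene","s12"); shot("side","sd12"); print(r.read_state()["time_s"])
for m in comps((Z>0.066)&(Z<0.085),300): print("pack",axfit(rect(castmask(c,m,0.074)[:,:2])),np.median(Z[m]))
for m in comps((p.min(2)>120)&(Z>0.010)&(Z<0.022),150): print("bar",axfit(rect(castmask(c,m,0.016)[:,:2])),np.median(Z[m]))
```

```text
w 0.02978234149978702 [0.52566584 0.06662734]
place True [0.52557925 0.06659836 0.03122483] 0.02996851744888749 [-0.9910528   0.25285204  5.43079711]
81.1417
(array([ 0.56251889, -0.00900982]), (0.1907692849636078, 0.19913871586322784), np.float64(-0.12758818624211554))
84.275
pack (array([ 0.59887189, -0.07599291]), (0.037945766001939774, 0.052269477397203445), np.float64(-0.128491131009707)) 0.07413804936820162
pack (array([ 0.60645634, -0.01342018]), (0.03778567165136337, 0.05155539512634277), np.float64(-0.12250620909197196)) 0.0740701161375476
pack (array([0.61467999, 0.04838062]), (0.037593137472867966, 0.052336376160383224), np.float64(-0.12741521392931499)) 0.07402449046911552
bar (array([ 0.50881326, -0.05025856]), (0.032694343477487564, 0.06981278955936432), np.float64(-0.13864243529481657)) 0.015813433030346158
bar (array([0.52097309, 0.04592703]), (0.032604366540908813, 0.06983070820569992), np.float64(-0.1421378342255455)) 0.015871057900580077
bar (array([ 0.58979988, -0.31800884]), (0.015729904174804688, 0.032323338091373444), np.float64(-0.20311956265645237)) 0.01998274260515126
bar (array([ 0.60158426, -0.24125713]), (0.01672728918492794, 0.0369480662047863), np.float64(-0.16377588492438488)) 0.020004253042310183
```

View pics/w12.png

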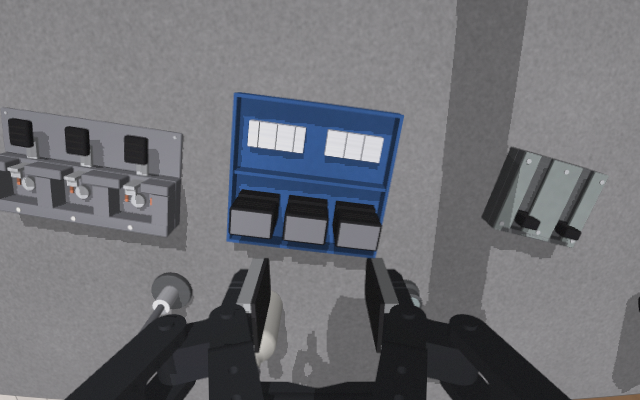

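View pics/sd12.png

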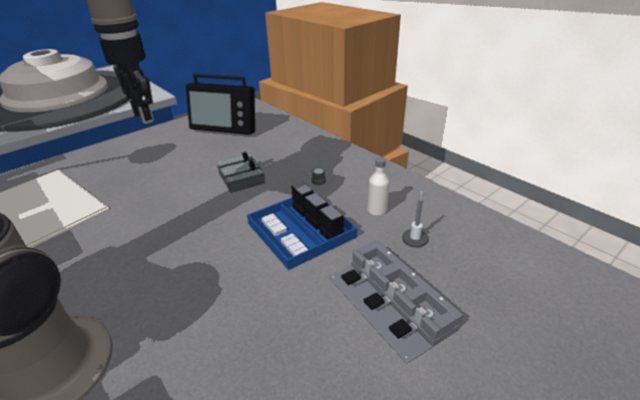

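The wrist view shows both standards flat at (277,136) and (354,146), with tops at 16 mm. The three packs stand apart at (254,222), (306,227) and (358,232), with tops at 74 mm. The charger and sleeve are empty, the bystanders are in place and the arm is clear.

```bash
python3 -c "
from h import *
r.finish_job()"
```

```text
the job is handed in; nothing more can be done
```

The kit tray is stocked and the job is handed in, at about 84 s of the 208 s allowed.

- **Packs:** all three were in the charger. I pressed each bay's release pad to its stop, checked that every pack had sprung up to 96 mm, and then stood them side by side in the far compartment. Their tops measure 74 mm, as expected for packs standing on the tray floor.
- **Standards:** I pushed each one out with its ejector slide, drew it straight out, and laid it flat in the near compartment. Their tops measure 16 mm, as expected, and the two don't touch.
- **Final checks:** nothing overlaps, the charger and sleeve are empty, and the cleaner, loupe and probe stand look undisturbed in the last side view. The tray stayed where it was within about 1 mm, and no grip slackened noticeably.
- **Small differences:** the slide travel read about 36 mm instead of 38 mm, because I only estimated where the tab's back face was. Both standards still stuck out about 33–34 mm. Finger width on the standards read 30 mm for a 32 mm bar. Neither affected the result.

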